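# Lock the pepper mill's grinding head with its hex key

## Robot

A 7-joint arm with a two-finger parallel gripper is mounted at the origin on the work surface. World frame = base frame: x ahead of the robot, y to its left, z up, the work surface at z = 0. Lengths are in mm, angles in rad, forces in N, time in s.
With the tool pointing down it reaches from about 400 to 900 mm from the base axis. Payload 5.5 kg.
Tool frame: the origin (TCP) lies at the very end of the fingers, on their centre line; the grasp point (between the pads) lies 19 mm behind it; z points along the fingers, y is the direction in which the jaws open and shut (so a half turn about z gives the same grasp; the last joint's range is limited). The gripper opens to 92 mm and grips with 3 to 60 N. Pads are 19 mm wide; open, the fingers measure 130 mm over their backs; the gripper's body (75 mm by 190 mm) begins 47 mm behind the grasp point.
Start: joints at [-1.054, 0.501, -0.427, 1.55, 0.221, 1.138, -0.21], TCP at [163.166, 629.187, 226.729] pointing down, gripper open.
Joint ranges: [-2.88, 2.88], [-0.31, 2.03], [-1.54, 1.56], [0.2, 2.42], [-1.41, 4.55], [0.19, 2.02], [-2.57, 2.57]. Speed limits (rad/s): [2.57, 2.57, 3.14, 3.14, 3.14, 3.14, 3.14].

## Interface

Orientations are given as [roll, pitch, yaw] about the fixed x, y, z axes, in that order (R = Rz(yaw) Ry(pitch) Rx(roll)).
In Python, from cell import * gives the robot as it stands. Calls block until the motion is done:
- goto(position, orientation): joint-space move of the TCP to a pose.
- move_linear(position, orientation=None, vel=150): straight line of the TCP; orientation=None keeps the orientation; vel is the mean speed in mm/s.
- set_joints(angles): joint-space move.
- move_gripper(opening, squeeze=None): finger opening in mm; squeeze is the grip in N (None keeps the last); returns when the fingers have stopped.
- wait(seconds).
- ik(position, orientation): joint angles nearest the present ones, or None.
- observe(): the state.
- read_camera(name): name is "scene" or "top"; returns a dict with "image" (400x640x3 uint8, red, green, blue), "vfov" (degrees; the focal length in pixels is half the picture's height over the tangent of half this angle, whatever the lens; pixels are square), "cx", "cy" (the principal point, pixels), "extrinsics" (4x4, takes a point from world to camera coordinates). Camera axes: x right, y up, looking along -z (the intrinsics and any distortion apply to the point x, -y, -z); pixel columns grow to the right and rows downward; lengths in mm; the calibration is good to about 2 mm. A picture is of the moment at which its call begins. There is no depth.
A pose or a line that the arm cannot do raises PlanningError and nothing moves.
- hand_in(): hands the job in, once; it reports no verdict.
The state is a dict: "t": time; "joint_positions": joint angles; "qd": joint speeds; "effort": joint torques, N m; "eef_pos": TCP position; "tool_rot": TCP orientation; "wrist_force": force on the tool from outside, world axes, zero at the start; "wrist_torque": the same for the moment, N m; "gripper_width": finger opening in mm.
Only numpy, scipy, OpenCV 4.12 (cv2) and the standard library are available. Lean on these libraries where they do the work, as an engineer would, in place of code of your own. Each camera call takes 0.05 s, during which the arm holds its last target.

## Task

The pepper mill stands upside down in its wooden rest. Take the T-handled hex key from its block, push it fully home in the recessed hex socket of the mill's lock screw pressing only lightly until it drops in, and only then turn it clockwise (seen from above) until the screw comes up firm at its stop, without wrenching it. Let go and leave the key standing upright, still fully home in the tightened screw, and leave the other kitchen things alone.

Things in the scene. Friction and masses are not known exactly. Their poses are not given: they have to be found in the camera images.
- key: Loose steel T-handled hex key, about 150 g, 101 mm tall, standing upright in its block. Origin: centre of its foot; z up the shaft. Hex end up to 25 mm, round shaft 12 mm thick to 75 mm, then a flat T-bar from 75 to 101 mm (centre 88 mm), 64 mm long along key x, 16 mm thick along key y: pinch it across y from above.
- key_tip (a point): Centre of the key's foot, same point and axes as key. The hex end is 20 mm across flats (23 mm over corners), 25 mm long, unchamfered; two of its flats face key +x and -x.
- key_block: Fixed light-wood block 70 x 70 x 35 mm, origin at the centre of its underside; the key stands in a round hole 27 mm wide and 27 mm deep in its top.
- mill: Chrome pepper mill upside down in a square wooden rest (90 x 90 x 45 mm), fixed to the counter; origin at the centre of the rest's underside, z up. The mill's top is 69 mm across and 134 mm above the counter. In it a conical dish (40 mm wide at the lip, 24.4 mm at its foot, 8 mm deep), then a round bore 24.4 mm wide and 4 mm deep lead to the screw head with the hex socket.
- mouth (a point): On the mill's axis at the socket's mouth (screw head face), 122 mm above the counter; a key of the wrong phase rests here. How the socket's flats stand varies and NO reading gives it (not the mill's yaw, nor the screw's joint): find it by eye or by feel, resting the foot on the head at 4 to 8 N (35 N harms it) and turning until it drops in (repeats every 60 degrees).
- seat (a point): On the mill's axis at the floor of the hex socket, 106 mm above the counter: the key's foot is here when fully home. The socket is 20.7 mm across flats (0.35 mm play each side, about 0.06 rad of slack each way) and 16 mm deep. Axes as the mill's.
- screw (a joint): Turn of the lock screw in rad, growing clockwise seen from above; it starts somewhere between 0 and 0.25 and meets a firm stop at 1.0 (0 is a stop too). It takes about 0.25 N m to turn and stays where it is left; at the stop 0.4 to 0.6 N m is firm enough and 1 N m wrenches it.
- garlic_pot: White ceramic lidded garlic pot, 84 mm across, 100 mm tall, origin under its centre; a bystander.
- pan: Small dark-steel paella pan, 240 mm across, 42 mm high, two side handles, origin under its centre; a bystander.
- salt_mill: Slim dark-wood salt mill, upright, 60 mm across, 142 mm tall, origin under its centre; a bystander.
- sieve: Stainless sieve, bowl 140 mm across, 50 mm high, straight handle, origin under the bowl's centre; a bystander.
Mind the look-alikes: they are no part of the job. What is shaped like the key but green is not meant.

How it is judged (in metres and radians):
On the way, in this order (a step that is already met when the one before it is completed fails the run):
1. the key is fully home in the socket (foot within 2.5 mm of the socket floor and 3 mm of the axis, within 0.06 rad of upright) while the screw has not yet been turned (joint below 0.40) (z of key_tip in the frame of seat below 0.0025 m and horizontal distance between key_tip and seat below 0.003 m and angle between key's own z axis and vertical below 0.06 rad and value of joint screw below 0.4 rad), for 0.1 s.
2. the screw is firm at its stop (joint above 0.93) with the key still home (value of joint screw above 0.93 rad and z of key_tip in the frame of seat below 0.004 m and horizontal distance between key_tip and seat below 0.003 m), for 0.1 s.
At the end, for the whole second after the job is handed in: The screw is at its stop (joint above 0.93 rad), the key stands at rest in the socket, its foot within 4 mm of the socket floor and 3 mm of the axis, within 0.1 rad of upright (all of step 2 and angle between key's own z axis and vertical below 0.1 rad and linear speed of key below 0.02 m/s); the robot touches nothing.
It fails at once if the screw is turned (joint above 0.45) while the key is not home (foot more than 4 mm above the socket floor) (value of joint screw above 0.45 rad and z of key_tip in the frame of seat above 0.004 m).
It fails at once if the key is pressed on the mill with over 35 N before it has entered the socket (foot more than 14.5 mm above the socket floor) (contact force between key and mill above 35 N and z of key_tip in the frame of seat above 0.0145 m).
It fails at once if the key is forced (over 75 N over all its contacts on the mill) while it is not home (foot more than 4 mm above the socket floor) (contact force between key and mill above 75 N and z of key_tip in the frame of seat above 0.004 m).
It fails at once if the key bears on the mill with more than 200 N over all its contacts (leaned on very hard, or wrenched against the stop with about 1 N m) (contact force between key and mill above 200 N).
It fails at once if a bystander is shifted by more than 30 mm (distance of any of garlic_pot, pan, salt_mill, sieve from where it was at the start of the episode above 0.03 m).
It also fails if it takes over 72 s, if anything falls off the work surface, if the arm or the gripper's body presses on something with over 40 N, if the wrist force passes 120 N, or if a joint passes its speed limit or range.

## Working session

There is one attempt and no reset: what is moved stays moved. The work goes in short steps, each a Python script; the robot and the scene stay as the last script left them, time stands still between calls to the robot, and variables do not carry over. Pictures are saved under pics/ and viewed, and the job is handed in when it is done.

```bash
mkdir -p pics; ls; python3 - <<'E'
from cell import *
import cv2
s=observe(); print({k:(v if not hasattr(v,'__len__') else [round(float(x),3) for x in v]) for k,v in s.items()})
for n in("scene","top"):
    c=read_camera(n); cv2.imwrite(f"pics/{n}0.png",c["image"][:,:,::-1]); print(n,[ (k,c[k]) for k in c if k!="image"])
E
```

```text
pics
{'t': 0.0, 'joint_positions': [-1.054, 0.502, -0.427, 1.551, 0.221, 1.138, -0.21], 'qd': [0.001, -0.001, -0.001, 0.0, 0.0, -0.002, 0.001], 'effort': [0.0, -56.662, -5.817, -27.91, -0.069, 0.031, 0.0], 'eef_pos': [163.024, 628.512, 225.697], 'tool_rot': [-3.14, -0.0, 2.888], 'wrist_force': [0.467, 0.058, -1.021], 'wrist_torque': [0.019, -0.009, 0.006], 'gripper_width': 91.83984312516735}
scene [('vfov', 49.07826881547145), ('cx', 323.08930383317625), ('cy', 198.28070603780463), ('extrinsics', array([[-6.58239127e-01,  7.52722555e-01, -1.14020252e-02,
         3.62802757e+02],
       [-6.31906310e-01, -5.44229146e-01,  5.51823389e-01,
         3.28273418e+02],
       [ 4.09164597e-01,  3.70436758e-01,  8.33883050e-01,
        -1.40838546e+03],
       [ 0.00000000e+00,  0.00000000e+00,  0.00000000e+00,
         1.00000000e+00]]))]
top [('vfov', 52.034438578601154), ('cx', 312.1737523325358), ('cy', 198.90103140411694), ('extrinsics', array([[ 2.00694141e-02, -9.99780140e-01,  6.07367474e-03,
         2.13250440e+01],
       [ 9.98747191e-01,  2.03264658e-02,  4.57261670e-02,
        -5.91530589e+02],
       [-4.58395700e-02,  5.14836821e-03,  9.98935548e-01,
        -1.18896978e+03],
       [ 0.00000000e+00,  0.00000000e+00,  0.00000000e+00,
         1.00000000e+00]]))]
```

View pics/scene0.png

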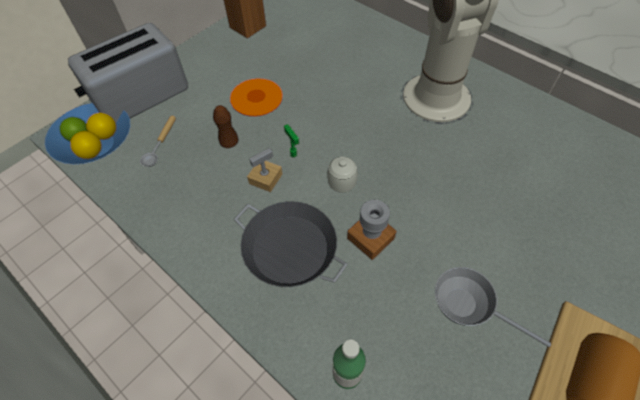

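View pics/top0.png

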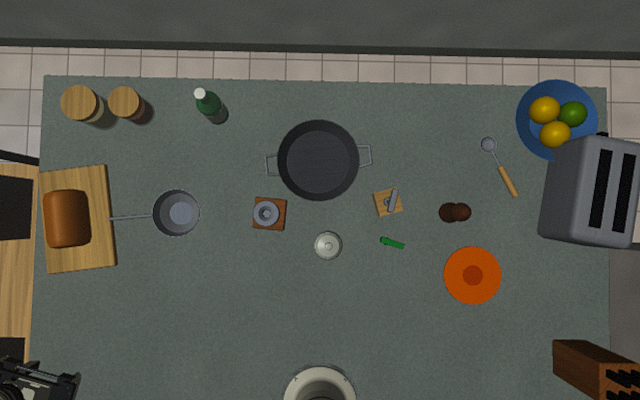

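The key-like items are a steel T-key standing in a wood block (top 388,201; scene 263,165) and a green one lying loose (top 391,242; scene 291,140). The steel one fits, because it is standing in the light-wood block. I'll confirm this in enlarged crops.

```bash
python3 - <<'E'
import cv2, numpy as np
t=cv2.imread("pics/top0.png"); s=cv2.imread("pics/scene0.png")
def cr(im,x,y,w=40,h=30,f=10): return cv2.resize(im[y-h:y+h,x-w:x+w],None,fx=f,fy=f,interpolation=cv2.INTER_CUBIC)
a=np.vstack([np.hstack([cr(t,388,205,40,30,5),cr(s,268,165,40,30,5)]),np.hstack([cr(t,269,214,40,30,5),cr(s,374,225,40,30,5)])])
cv2.imwrite("pics/crop0.png",a)
E
```

```text
(no output)
```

View pics/crop0.png

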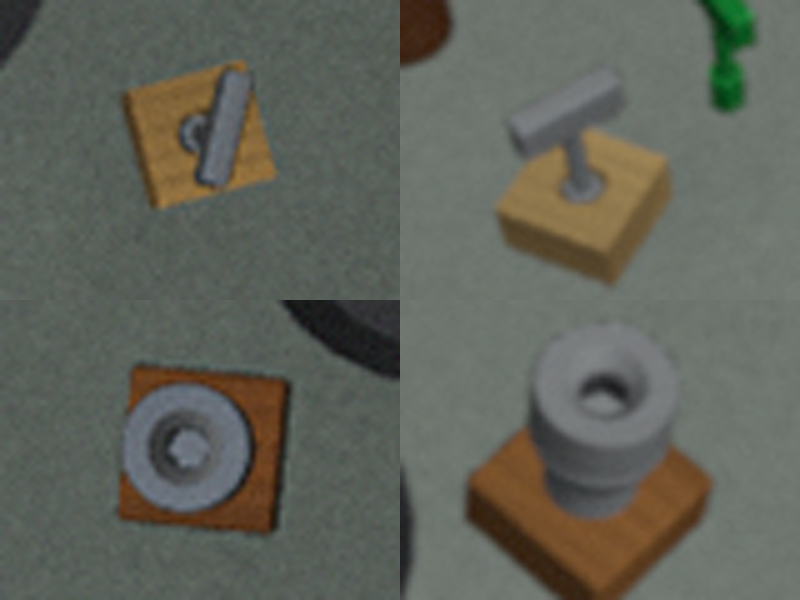

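```bash
cat > h.py <<'E'
import numpy as np, cv2
from cell import *
def ray(c,u,v):
    f=200/np.tan(np.radians(c["vfov"])/2); E=np.array(c["extrinsics"]); R=E[:3,:3]
    d=R.T@np.array([(u-c["cx"])/f,-(v-c["cy"])/f,-1.0]); return -R.T@E[:3,3],d
def onz(c,u,v,z):
    o,d=ray(c,u,v); return (o+d*(z-o[2])/d[2])
def proj(c,p):
    f=200/np.tan(np.radians(c["vfov"])/2); E=np.array(c["extrinsics"]); q=E[:3,:3]@np.array(p)+E[:3,3]
    return np.array([c["cx"]+f*q[0]/-q[2], c["cy"]-f*q[1]/-q[2]])
def tri(a,b):
    (o1,d1),(o2,d2)=a,b; d1=d1/np.linalg.norm(d1);d2=d2/np.linalg.norm(d2)
    A=sum(np.eye(3)-np.outer(d,d) for d in(d1,d2)); B=sum((np.eye(3)-np.outer(d,d))@o for o,d in((o1,d1),(o2,d2)))
    return np.linalg.solve(A,B)
E
python3 - <<'E'
from h import *
t=cv2.imread("pics/top0.png").astype(int); s=cv2.imread("pics/scene0.png").astype(int)
print(t[196,382:402].tolist()); print(t[214,240:300:2].tolist()); 
def m(im): return im[:,:,1]-(im[:,:,0]+im[:,:,2])/2
o=[]
for im,(x,y) in((t,(388,205)),(s,(268,165)),(t,(269,214)),(s,(374,225))):
    g=np.clip((m(im)+20)*5,0,255).astype(np.uint8)[y-30:y+30,x-40:x+40]; o.append(cv2.resize(g,None,fx=5,fy=5))
cv2.imwrite("pics/chroma.png",np.vstack([np.hstack(o[:2]),np.hstack(o[2:])]))
E
```

```text
[[58, 102, 130], [59, 100, 130], [58, 104, 131], [57, 105, 134], [58, 101, 130], [49, 90, 116], [51, 90, 114], [45, 78, 104], [56, 62, 66], [79, 72, 68], [117, 111, 105], [115, 111, 105], [112, 109, 100], [109, 104, 97], [94, 90, 86], [53, 73, 86], [47, 97, 128], [70, 97, 113], [89, 90, 76], [90, 96, 85]]
[[91, 95, 89], [85, 89, 81], [92, 98, 90], [89, 96, 88], [80, 89, 80], [82, 91, 82], [81, 87, 81], [123, 110, 105], [123, 113, 105], [97, 91, 85], [60, 61, 59], [62, 60, 55], [133, 122, 115], [126, 113, 108], [119, 109, 102], [105, 98, 93], [101, 100, 96], [127, 116, 107], [124, 119, 109], [100, 90, 81], [34, 58, 92], [36, 65, 109], [25, 47, 76], [76, 81, 74], [89, 96, 90], [87, 92, 87], [86, 93, 86], [86, 92, 84], [90, 96, 88], [86, 90, 85]]
```

View pics/chroma.png

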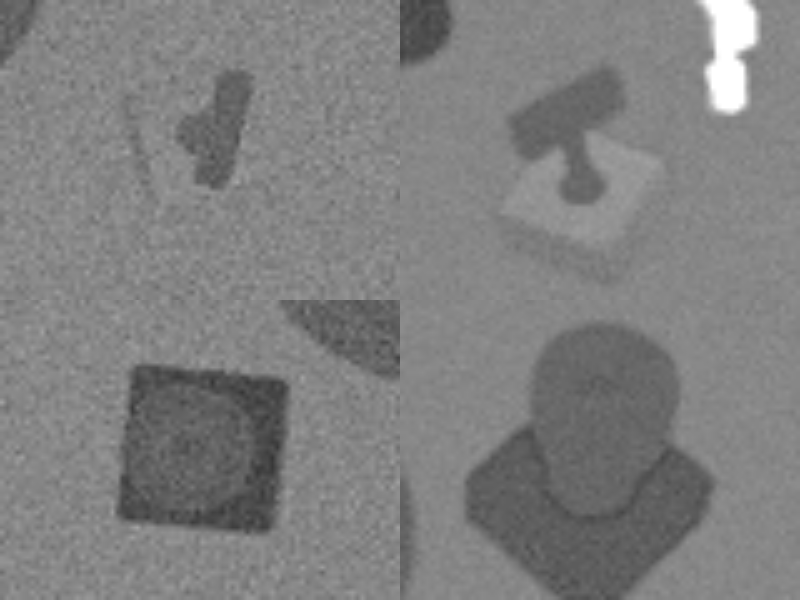

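```bash
python3 - <<'E'
from h import *
import pickle
ct=read_camera("top"); cs=read_camera("scene")
T=np.mean([read_camera("top")["image"].astype(float) for _ in range(6)],0); S=np.mean([read_camera("scene")["image"].astype(float) for _ in range(6)],0)
pickle.dump((ct,cs,T,S),open("cal.pkl","wb"))
def up(im,x,y,f=5): return cv2.resize(im[y-30:y+30,x-40:x+40].astype(np.float32),None,fx=f,fy=f,interpolation=cv2.INTER_CUBIC)
def back(p,x,y,f=5): return (np.array(p)+.5)/f-.5+np.array([x-40,y-30])
# key bar top view
x,y=388,205; u=up(T,x,y); g=u.mean(2); br=u[:,:,2]-u[:,:,0]
u_=u; m=((g>80)&(br>5)&(u.max(2)<400)); # placeholder refine: metal: B-R = image is RGB
m=((g>82)&(u[:,:,2]-u[:,:,0]>1)&(u[:,:,1]-(u[:,:,0]+u[:,:,2])/2<2)).astype(np.uint8)
m=cv2.morphologyEx(m,cv2.MORPH_OPEN,np.ones((9,9)))
cs_=max(cv2.findContours(m,0,1)[0],key=cv2.contourArea); r=cv2.minAreaRect(cs_)
print("bar",back(r[0],x,y),np.array(r[1])/5,r[2]); box=cv2.boxPoints(r)
P=[onz(ct,*back(b,x,y),109) for b in box]; P=np.array(P); print(P.round(1), P.mean(0).round(1))
for i in range(2):
    e=P[i+1]-P[i]; print("edge",np.linalg.norm(e).round(1),np.arctan2(e[1],e[0]).round(3))
v1=np.clip(u[:,:,::-1],0,255).astype(np.uint8).copy(); cv2.drawContours(v1,[cs_],-1,(0,0,255),1); cv2.polylines(v1,[box.astype(int)],1,(255,0,0),1)
# mill rim, top
x,y=269,214; u=up(T,x,y); 
m=((u.mean(2)>72)&(u[:,:,1]-(u[:,:,0]+u[:,:,2])/2<1.5)&(u[:,:,2]>u[:,:,0])).astype(np.uint8)
m=cv2.morphologyEx(m,cv2.MORPH_OPEN,np.ones((5,5)))
c=max(cv2.findContours(m,0,1)[0],key=cv2.contourArea); el=cv2.fitEllipse(cv2.convexHull(c)); print("rim",back(el[0],x,y),np.array(el[1])/5)
print("mill c",onz(ct,*back(el[0],x,y),134).round(1))
v2=np.clip(u[:,:,::-1],0,255).astype(np.uint8).copy(); cv2.ellipse(v2,el,(0,0,255),1)
# scene
x,y=268,165; v3=up(S,x,y)[:,:,::-1]; 
x,y=374,225; u=up(S,x,y); v4=np.clip(u[:,:,::-1],0,255).astype(np.uint8).copy()
cv2.imwrite("pics/fit1.png",np.vstack([np.hstack([v1,v3.clip(0,255).astype(np.uint8)]),np.hstack([v2,v4])]))
E
```

```text
bar [392.71765442 200.22941284] [ 5.19026222 22.41029053] 14.03624439239502
[[ 559.5 -170.2  109. ]
 [ 618.6 -184.3  109. ]
 [ 615.5 -197.9  109. ]
 [ 556.3 -183.9  109. ]] [ 587.5 -184.1  109. ]
edge 60.8 -0.233
edge 14.0 -1.796
rim [265.5308136 213.0536438] [25.35104065 25.49579468]
mill c [545.6 156.  134. ]
```

View pics/fit1.png

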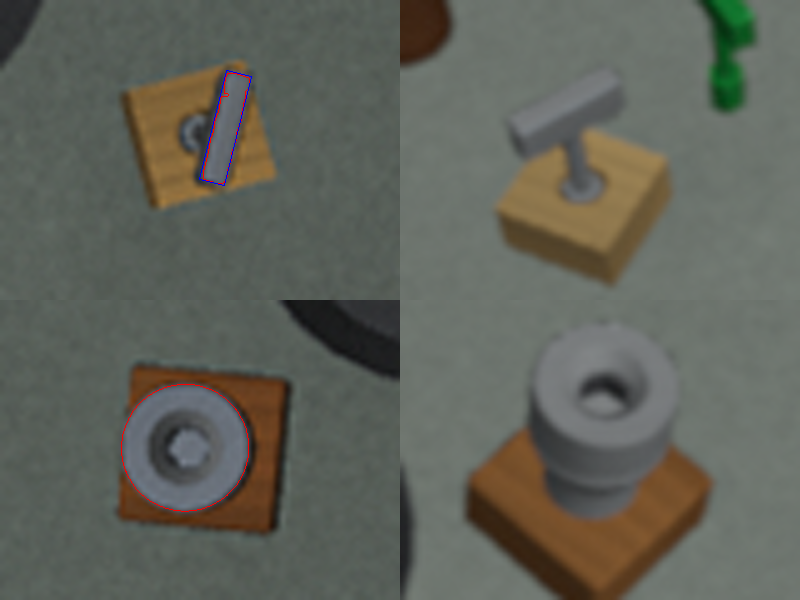

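The crops confirm it: the steel T-key is in the block, and the green one lies on the counter. I'll cross-check the mill position, the block position and the bar's yaw, then enlarge the socket to read its phase.

```bash
python3 - <<'E'
from h import *
import pickle
ct,cs,T,S=pickle.load(open("cal.pkl","rb"))
b=lambda p,x,y:(np.array(p)+.5)/5-.5+np.array([x-40,y-30])
print("rest", np.mean([onz(ct,*b(p,269,214),45) for p in((135,66),(288,80),(273,232),(120,220))],0).round(1))
print("rim scene",onz(cs,*b((204,85),374,225),134).round(1), "pred px",proj(cs,[545.6,156,134]))
blk=[onz(ct,*b(p,388,205),35) for p in((127,92),(245,62),(275,178),(160,207))]; print(np.round(blk,1),np.mean(blk,0).round(1))
print("bar scene centre pred",(proj(cs,[587.5,-184.1,96])-[228,135])*5)
print("key foot hole scene", onz(cs,*b((182,187),268,165),35).round(1))
def big(im,x,y,h,f): 
    M=np.float32([[f,0,-f*(x-h)],[0,f,-f*(y-h)]]); return cv2.warpAffine(np.clip(im,0,255).astype(np.uint8)[:,:,::-1],M,(2*h*f,2*h*f),flags=cv2.INTER_CUBIC)
a=big(T,266,214,8,24); c=big(S,375,214,8,24)
a=cv2.convertScaleAbs(a,alpha=1.5,beta=-30);c=cv2.convertScaleAbs(c,alpha=1.5,beta=-30)
cv2.imwrite("pics/socket.png",np.hstack([a,c]))
for n,cam,(x,y) in(("t",ct,(266,214)),("s",cs,(375,214))):
    for z,d in((106,10.35),(122,10.35)): print(n,z,(proj(cam,[545.6,156,z])-np.array([x-8,y-8]))*24)
E
```

```text
rest [545.5 154.5  45. ]
rim scene [549.2 158.  134. ] pred px [374.66108216 210.12076934]
[[ 610.6 -141.8   35. ]
 [ 629.4 -209.8   35. ]
 [ 562.7 -227.8   35. ]
 [ 544.7 -161.7   35. ]] [ 586.8 -185.3   35. ]
bar scene centre pred [165.53529245 107.63555467]
key foot hole scene [ 591.1 -180.4   35. ]
t 106 [207.37674687 172.40189175]
t 122 [192.24769895 170.82936405]
s 106 [159.28122081 248.86633314]
s 122 [173.19258513 164.00650885]
```

View pics/socket.png

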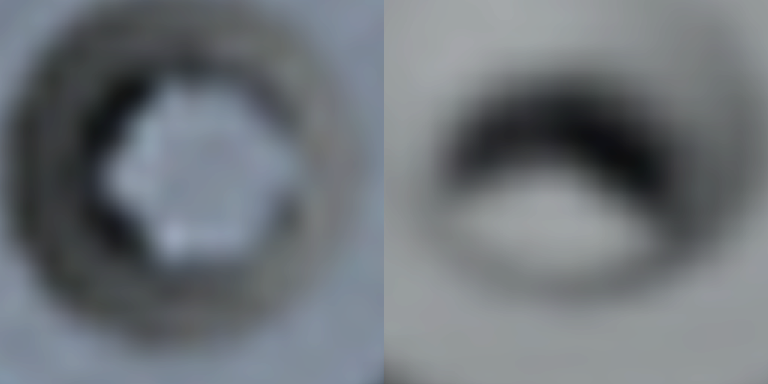

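The top view shows a bright six-sided socket floor at about (203,172) in the left half of the enlargement, with corners roughly left and right. I'll measure its phase and plan the wrist ranges.

```bash
python3 - <<'E'
from h import *
import pickle
ct,cs,T,S=pickle.load(open("cal.pkl","rb"))
f=24;x,y,h=266,214,8
M=np.float32([[f,0,-f*(x-h)],[0,f,-f*(y-h)]])
a=cv2.warpAffine(T.astype(np.float32).mean(2),M,(384,384),flags=cv2.INTER_CUBIC)
for th in(85,92,100):
    m=(a>th).astype(np.uint8); n,l,st,ce=cv2.connectedComponentsWithStats(m); 
    k=l[172,205]; c=max(cv2.findContours((l==k).astype(np.uint8),0,1)[0],key=cv2.contourArea)
    P=np.array([onz(ct,*(p/f+np.array([x-h,y-h])),110)[:2] for p in c[:,0].astype(float)])
    mo=cv2.moments(P.astype(np.float32)); ctr=np.array([mo['m10'],mo['m01']])/mo['m00']
    d=P-ctr; ang=np.arctan2(d[:,1],d[:,0]); r=np.hypot(*d.T)
    g=np.linspace(-np.pi,np.pi,720,endpoint=False); o=np.argsort(ang); rg=np.interp(g,ang[o],r[o],period=2*np.pi)
    F=[(rg*np.exp(-1j*k*g)).mean()*2 for k in range(1,9)]
    print(th,ctr.round(1),"area",mo['m00'],"amps",np.abs(F).round(2),"corner ang",(np.angle(F[5])/6).round(3))
s=observe(); print(s['t'])
for nm,p in(("key",[587.5,-184,77]),("mill",[545.6,156,175])):
    for yw in np.arange(-3,3.2,.4):
        q=ik(p,[np.pi,0,yw]); print(nm,round(yw,2),None if q is None else np.round(q,2).tolist())
E
```

```text
85 [541.8 152.7] area 1182.628633360844 amps [2.93 1.95 1.48 3.28 1.51 0.85 0.86 0.94] corner ang 0.116
92 [540.2 151. ] area 984.6971135730855 amps [2.26 2.63 3.69 1.87 0.98 0.85 0.66 0.77] corner ang 0.29
100 [539.5 151.2] area 813.0014286171645 amps [2.07 2.01 3.71 1.98 1.68 1.35 0.52 0.21] corner ang 0.263
0.8
key -3.0 [0.23, 0.58, 0.04, 1.76, -0.03, 0.8, 2.0]
key -2.6 [0.27, 0.58, -0.01, 1.76, 0.01, 0.8, 2.36]
key -2.2 [1.08, 1.06, -1.31, 1.73, 1.09, 1.26, 2.0]
key -1.8 [-0.55, 1.12, 1.35, 1.79, -1.16, 1.28, -2.25]
key -1.4 [-0.48, 0.93, 1.13, 1.79, -0.95, 1.09, -1.97]
key -1.0 [-0.37, 0.78, 0.9, 1.78, -0.74, 0.96, -1.72]
key -0.6 [-0.23, 0.69, 0.68, 1.78, -0.55, 0.87, -1.47]
key -0.2 [-0.22, 0.68, 0.66, 1.78, -0.53, 0.87, -1.09]
key 0.2 [-0.18, 0.66, 0.6, 1.78, -0.48, 0.85, -0.72]
key 0.6 [-0.14, 0.64, 0.54, 1.78, -0.43, 0.84, -0.36]
key 1.0 [-0.09, 0.63, 0.48, 1.77, -0.38, 0.83, -0.0]
key 1.4 [-0.05, 0.62, 0.41, 1.77, -0.32, 0.82, 0.35]
key 1.8 [0.0, 0.61, 0.35, 1.77, -0.27, 0.81, 0.71]
key 2.2 [0.04, 0.6, 0.29, 1.77, -0.23, 0.81, 1.07]
key 2.6 [0.09, 0.59, 0.23, 1.77, -0.18, 
[... 233 characters left out ...]
[0.07, 0.42, -0.49, 1.81, 0.24, 0.97, 2.38]
mill -1.4 [-1.22, 0.83, 1.36, 1.85, -0.87, 1.23, -2.55]
mill -1.0 [-1.22, 0.83, 1.36, 1.85, -0.87, 1.23, -2.15]
mill -0.6 [-1.14, 0.64, 1.13, 1.85, -0.66, 1.09, -1.92]
mill -0.2 [-0.57, 0.39, 0.3, 1.83, -0.14, 0.94, -1.97]
mill 0.2 [-0.51, 0.38, 0.23, 1.83, -0.1, 0.94, -1.61]
mill 0.6 [-0.45, 0.38, 0.16, 1.83, -0.07, 0.94, -1.23]
mill 1.0 [-0.41, 0.38, 0.11, 1.83, -0.05, 0.94, -0.85]
mill 1.4 [-0.36, 0.38, 0.05, 1.82, -0.02, 0.94, -0.48]
mill 1.8 [-0.32, 0.38, -0.01, 1.82, 0.01, 0.94, -0.1]
mill 2.2 [-0.27, 0.38, -0.07, 1.82, 0.03, 0.94, 0.27]
mill 2.6 [-0.21, 0.38, -0.14, 1.82, 0.06, 0.94, 0.65]
mill 3.0 [-0.16, 0.39, -0.2, 1.82, 0.09, 0.95, 1.02]
```

```bash
python3 - <<'E'
from h import *
import pickle
ct,cs,T,S=pickle.load(open("cal.pkl","rb"))
f=24;x,y,h=266,214,8
M=np.float32([[f,0,-f*(x-h)],[0,f,-f*(y-h)]])
a=cv2.warpAffine(T.astype(np.float32).mean(2),M,(384,384),flags=cv2.INTER_CUBIC)
v=cv2.cvtColor(np.clip(a*1.5-30,0,255).astype(np.uint8),cv2.COLOR_GRAY2BGR)
yy,xx=np.mgrid[:384,:384]; disc=np.hypot(xx-203,yy-172)<125
for th in(98,102,106,110):
    m=((a>th)&disc).astype(np.uint8); n,l,st,ce=cv2.connectedComponentsWithStats(m); 
    c=max(cv2.findContours((l==l[172,205]).astype(np.uint8),0,1)[0],key=cv2.contourArea)
    P=np.array([onz(ct,*(p/f+np.array([x-h,y-h])),110)[:2] for p in c[:,0].astype(float)])
    mo=cv2.moments(P.astype(np.float32)); ctr=np.array([mo['m10'],mo['m01']])/mo['m00']
    d=P-ctr; ang=np.arctan2(d[:,1],d[:,0]); r=np.hypot(*d.T)
    g=np.linspace(-np.pi,np.pi,720,endpoint=False); o=np.argsort(ang); rg=np.interp(g,ang[o],r[o],period=2*np.pi)
    F=[(rg*np.exp(-1j*k*g)).mean()*2 for k in range(1,9)]
    print(th,ctr.round(1),"area",abs(mo['m00']),"amps",np.abs(F).round(2),"corner ang",(-np.angle(F[5])/6).round(3))
    cv2.drawContours(v,[c],-1,(0,0,255) if th<105 else (0,255,0),1)
cv2.imwrite("pics/sock2.png",cv2.resize(v,(576,576)))
E
```

```text
98 [545.2 155.2] area 286.3040444916114 amps [0.1  0.85 0.69 0.75 0.2  0.55 0.28 0.06] corner ang 0.519
102 [545.3 155.9] area 255.07645148970187 amps [0.04 0.17 0.36 0.53 0.26 0.65 0.05 0.14] corner ang -0.425
106 [545.3 156.1] area 235.39510720223188 amps [0.03 0.12 0.33 0.47 0.25 0.62 0.05 0.14] corner ang -0.418
110 [545.3 156.3] area 214.7391124498099 amps [0.03 0.11 0.36 0.45 0.25 0.61 0.06 0.16] corner ang -0.409
```

View pics/sock2.png

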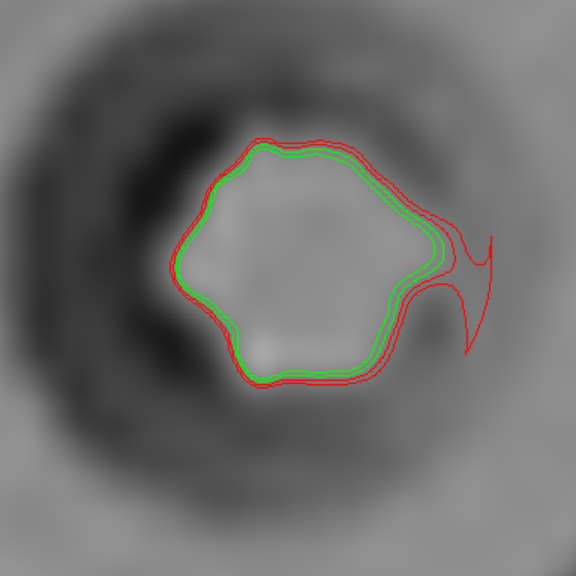

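Socket corners come out at −0.42 rad (mod 60°), so its flats face 0.10 rad. The key should enter at tool yaw of about 2.20, against a grasp yaw of about 2.91. Now I'll pick up the key.

```bash
python3 - <<'E'
from h import *
o=lambda l:(lambda s:print(l,round(s['t'],2),np.round(s['eef_pos'],2),np.round(s['tool_rot'],3),np.round(s['wrist_force'],1),np.round(s['wrist_torque'],2),round(s['gripper_width'],1)))(observe())
D=[np.pi,0,2.909]
goto([588,-183.5,190],D); o("above")
move_gripper(60,60)
move_linear([588,-183.5,77],D,vel=120); o("down")
move_gripper(10,60); wait(0.2); o("grip")
for n in("scene","top"): cv2.imwrite(f"pics/{n}1.png",read_camera(n)["image"][:,:,::-1])
move_linear([588,-183.5,229],D,vel=120); wait(.3); o("lift")
for n in("scene","top"): cv2.imwrite(f"pics/{n}2.png",read_camera(n)["image"][:,:,::-1])
a=cv2.imread("pics/scene2.png"); b=cv2.imread("pics/top2.png")
cr=lambda im,x,y:cv2.resize(im[y-50:y+50,x-50:x+50],None,fx=4,fy=4,interpolation=cv2.INTER_CUBIC)
cv2.imwrite("pics/l2.png",np.hstack([cr(a,265,130),cr(b,392,200)]))
E
```

```text
above 4.01 [ 588.4  -182.28  189.94] [ 3.141 -0.     2.911] [ 0.7 -0.1 -0.7] [-0.02  0.05 -0.01] 91.8
down 5.82 [ 588.73 -183.74   77.84] [-3.142e+00  2.000e-03  2.909e+00] [ 0.  -0.3 -0. ] [-0.02 -0.    0.  ] 59.9
grip 6.78 [ 587.94 -183.55   76.96] [-3.142 -0.     2.909] [0.4 0.4 0.2] [ 0.03  0.03 -0.08] 15.7
lift 8.6 [ 587.83 -183.45  228.57] [-3.142e+00 -1.000e-03  2.909e+00] [-0.5  0.5 -1.7] [-0.05 -0.05  0.04] 16.0
```

View pics/l2.png

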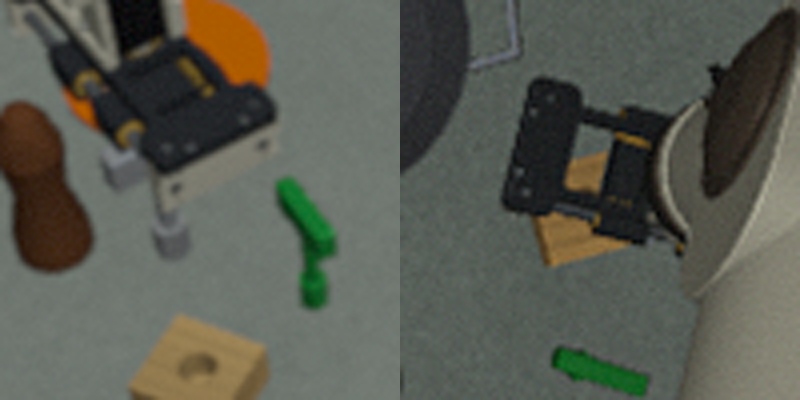

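The key is held and lifted: hex end at about (258,143) in the scene view, block empty, and the green key untouched. Next I'll compare the foot's position in the scene view with the mill's in the same view, so calibration error cancels.

```bash
python3 - <<'E'
from h import *
import pickle
ct,cs,T,S=pickle.load(open("cal.pkl","rb"))
im=cv2.imread("pics/scene2.png")
cv2.imwrite("pics/foot2.png",cv2.resize(im[125:155,240:280],None,fx=18,fy=18,interpolation=cv2.INTER_CUBIC))
p=proj(cs,[587.8,-183.5,159.6]); print(p,(p-[240,125]+.5)*18)
for k in ([60,0],[0,60]): pass
print([((proj(cs,[587.8+r*np.cos(a),-183.5+r*np.sin(a),z])-[240,125]+.5)*18).round() for r,a,z in((11,-.233,159.6),(-11,-.233,159.6),(0,0,184.6),(0,0,230))])
# mill rim scene via ellipse fit
x,y=375,216
u=cv2.resize(S[y-30:y+30,x-40:x+40].astype(np.float32),None,fx=5,fy=5,interpolation=cv2.INTER_CUBIC)
cv2.imwrite("pics/mill2.png",np.clip(u[:,:,::-1]*1.2,0,255)); 
for d in((545.5,155.5),(548,157)):
  ps=[(proj(cs,[d[0]+34.5*np.cos(a),d[1]+34.5*np.sin(a),134])-[x-40,y-30]+.5)*5 for a in np.linspace(0,6.28,60)]
  v=np.clip(u[:,:,::-1]*1.2,0,255).astype(np.uint8).copy(); cv2.polylines(v,[np.array(ps).astype(int)],1,(0,0,255),1); cv2.imwrite("pics/mill2_%d.png"%d[0],v)
a=cv2.imread("pics/mill2_545.png");b=cv2.imread("pics/mill2_548.png"); cv2.imwrite("pics/mill2.png",np.hstack([a,b]))
E
```

```text
[257.91967025 140.76937604] [331.55406447 292.84876866]
[array([264., 328.]), array([399., 258.]), array([307., 172.]), array([260., -59.])][ WARN:0@0.528] global loadsave.cpp:1063 imwrite_ Unsupported depth image for selected encoder is fallbacked to CV_8U.
```

View pics/foot2.png

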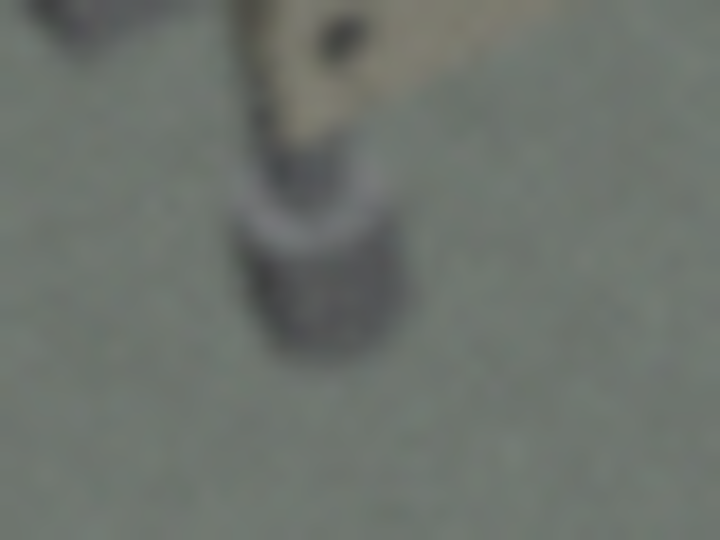

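View pics/mill2.png

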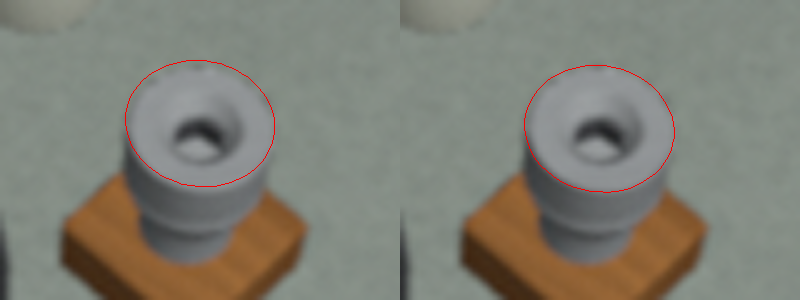

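```bash
cat >> h.py <<'E'
def st(l=""):
    s=observe(); print(l,round(s['t'],2),np.round(s['eef_pos'],2),np.round(s['tool_rot'][2],3),"F",np.round(s['wrist_force'],1),"M",np.round(s['wrist_torque'],2),round(s['gripper_width'],1)); return s
E
python3 - <<'E'
from h import *
D=[np.pi,0,2.198]
move_linear([546,156,229],D,vel=160); wait(.3); s=st("hover")
F0=s['wrist_force']; np.save("F0.npy",np.r_[F0,s['wrist_torque']])
move_linear([546,156,205],D,vel=60); st()
z=205
while z>192:
    z-=1; move_linear([546,156,z],D,vel=20); wait(.05); s=st(z)
    if np.linalg.norm(s['wrist_force']-F0)>3.5: break
E
```

```text
hover 11.29 [546.07 155.77 229.  ] 2.198 F [-0.4  0.2 -2. ] M [-0.08  0.08 -0.03] 15.5
 11.84 [545.8  155.93 204.53] 2.198 F [ 0.1  0.2 -1.5] M [-0.06 -0.02 -0.04] 15.7
204 12.14 [546.18 156.05 204.3 ] 2.198 F [-0.4 -0.7 -0.9] M [-0.09  0.01 -0.03] 15.7
203 12.44 [545.98 155.98 203.03] 2.198 F [-0.  -0.1 -1.4] M [-0.01  0.   -0.02] 15.2
202 12.74 [546.   155.98 201.97] 2.198 F [ 0.3 -0.4 -0.6] M [-0.08  0.02  0.02] 15.4
201 13.04 [545.98 155.99 200.96] 2.198 F [ 1.4 -0.8 -1.9] M [-0.08  0.   -0.03] 15.5
200 13.34 [545.99 156.01 199.99] 2.198 F [-0.3  0.9 -2.3] M [-0.06 -0.02 -0.01] 15.6
199 13.64 [545.99 156.02 198.97] 2.198 F [-0.3 -0.4 -1.8] M [-0.08  0.04  0.05] 15.6
198 13.94 [545.98 155.99 197.96] 2.198 F [-0.6  0.1 -0.4] M [-0.01  0.02 -0.  ] 15.7
197 14.24 [545.99 156.01 196.97] 2.198 F [-0.2  0.5 -2.3] M [-0.03  0.06  0.04] 15.8
196 14.54 [545.93 156.   195.92] 2.198 F [ 0.6 -0.6 -1.5] M [-0.06  0.05 -0.01] 15.6
195 14.84 [545.99 155.97 194.95] 2.198 F [-0.5 -0.2 -1.1] M [-0.07 -0.05  0.08] 15.8
194 15.14 [545.97 155.99 193.96] 2.198 F [ 0.1 -0.7 -1.4] M [-0.06  0.    0.03] 15.6
193 15.44 [545.98 156.01 192.96] 2.198 F [ 0.9  0.  -1.5] M [-0.12  0.03 -0.04] 15.8
192 15.74 [545.97 155.99 191.94] 2.198 F [-0.6 -0.8 -1.5] M [-0.07  0.05  0.03] 15.4
```

The foot is in the bore with no contact. I'll continue in fine steps to the screw head.

```bash
cat >> h.py <<'E'
def fm(n=3):
    r=[]
    for _ in range(n):
        wait(.02); s=observe(); r.append(np.r_[s['wrist_force'],s['wrist_torque']])
    return np.mean(r,0),s
E
python3 - <<'E'
from h import *
D=[np.pi,0,2.198]; F0=np.array([-.1,-.1,-1.5,-.06,.02,0])
z=192
while z>186:
    z-=.5; move_linear([546,156,z],D,vel=15); f,s=fm(); f-=F0
    print(z,round(s['t'],2),np.round(s['eef_pos'],2),f[:3].round(1),f[3:].round(2))
    if np.linalg.norm(f[:3])>4: break
E
```

```text
191.5 16.04 [545.96 156.03 191.47] [0.3 0.1 0.1] [-0.01 -0.07 -0.01]
191.0 16.34 [545.99 155.97 190.98] [0.1 0.4 0.1] [-0.02 -0.   -0.02]
190.5 16.64 [546.09 156.   190.63] [-0.1 -0.1  1.2] [-0.02  0.06  0.02]
190.0 16.94 [546.08 156.32 189.98] [0.5 0.9 0.7] [ 0.22 -0.09 -0.01]
189.5 17.24 [546.02 156.22 189.47] [0.7 1.4 0.1] [ 0.36 -0.13 -0.01]
189.0 17.54 [546.02 156.18 188.99] [0.2 1.8 0.5] [ 0.45 -0.14  0.01]
188.5 17.84 [546.08 156.14 188.56] [0.4 2.2 0.6] [ 0.56 -0.14  0.01]
188.0 18.14 [546.08 156.13 188.05] [0.6 1.7 1.2] [ 0.6  -0.12  0.  ]
187.5 18.44 [546.02 156.12 187.51] [0.5 2.5 0.8] [ 0.65 -0.17 -0.01]
187.0 18.74 [546.04 156.09 187.  ] [0.8 2.4 1.7] [ 0.72 -0.19 -0.03]
186.5 19.04 [546.05 156.1  186.51] [1.1 3.  1.2] [ 0.78 -0.21 -0.02]
186.0 19.34 [546.02 156.09 186.  ] [0.5 3.3 1.9] [ 0.81 -0.21  0.  ]
```

It's dropping in: the foot is already about 5 mm into the hex with light forces. I'll ease the sideways load (+y) and go to the floor.

```bash
python3 - <<'E'
from h import *
D=[np.pi,0,2.198]; F0=np.array([-.1,-.1,-1.5,-.06,.02,0])
z=186; x,y=546.,156.
f=np.array([.5,3.3,0,0,0,0])
while z>174.2:
    x+=np.clip(.12*f[0],-.3,.3)*(abs(f[0])>.8); y+=np.clip(.12*f[1],-.3,.3)*(abs(f[1])>.8)
    z-=.8 if z>176.5 else .4
    move_linear([x,y,z],D,vel=15); f,s=fm(); f-=F0
    print(round(z,1),round(x,2),round(y,2),round(s['t'],2),np.round(s['eef_pos'],2),f[:3].round(1),f[3:].round(2))
    if abs(f[2])>9 or np.hypot(*f[:2])>10: break
E
```

```text
185.2 546.0 156.3 19.64 [546.01 156.16 185.12] [1.1 2.8 1. ] [ 0.7  -0.27 -0.02]
184.4 546.14 156.6 19.94 [546.02 156.32 184.18] [1.3 2.3 0.3] [ 0.5  -0.26 -0.03]
183.6 546.29 156.87 20.24 [546.05 156.48 183.32] [ 0.5  0.8 -0.2] [ 0.23 -0.19 -0.  ]
182.8 546.29 156.87 20.54 [546.09 156.59 182.57] [ 0.5  0.2 -0.4] [ 0.09 -0.1   0.02]
182.0 546.29 156.87 20.84 [546.12 156.59 181.83] [ 0.2 -0.2  0. ] [-0.05 -0.05  0.03]
181.2 546.29 156.87 21.14 [546.16 156.69 181.1 ] [-0.2 -0.8 -0.8] [-0.16  0.03  0.02]
180.4 546.29 156.87 21.44 [546.16 156.73 180.32] [-0.1 -0.6 -0.2] [-0.26  0.14 -0.02]
179.6 546.29 156.87 21.74 [546.18 156.73 179.51] [-0.7 -1.   0.5] [-0.34  0.18  0.01]
178.8 546.29 156.75 22.04 [546.22 156.7  178.72] [-0.9 -1.   0.4] [-0.32  0.24 -0.02]
178.0 546.19 156.64 22.34 [546.21 156.69 177.97] [-1.2 -0.9  0.6] [-0.27  0.21 -0.03]
177.2 546.04 156.53 22.64 [546.12 156.63 177.17] [ 0.   0.  -0.4] [-0.18  0.1  -0.01]
176.4 546.04 156.53 22.94 [546.11 156.62 176.38] [-0.3  0.   0.2] [-0.11  0.04 -0.04]
176.0 546.04 156.53 23.24 [546.09 156.6  175.99] [ 0.1 -0.5 -0.1] [-0.09  0.07 -0.01]
175.6 546.04 156.53 23.54 [546.08 156.57 175.61] [-0.1 -0.6  0.6] [-0.05  0.03 -0.03]
175.2 546.04 156.53 23.84 [546.09 156.56 175.21] [-0.1  0.2  0.9] [-0.07 -0.01 -0.02]
174.8 546.04 156.53 24.14 [546.12 156.57 174.95] [-0.2  0.1  2.4] [-0.06  0.11 -0.01]
174.4 546.04 156.53 24.44 [546.21 156.54 174.9 ] [-2.2 -0.5  6.7] [-0.16  0.49 -0.01]
174.0 545.77 156.53 24.74 [546.18 156.61 174.9 ] [-1.6 -0.7  8.8] [-0.24  0.58 -0.01]
```

Floor contact at TCP z 174.9, foot about 106, is as expected, so the key is fully home. Now I'll turn it clockwise in small steps while watching the torque.

```bash
python3 - <<'E'
from h import *
F0=np.array([-.1,-.1,-1.5,-.06,.02,0]); x,y,z=546.04,156.53,174.8
move_linear([x,y,z],[np.pi,0,2.198],vel=10); wait(.15)
yaw=2.198; print(fm(4)[0].round(2))
while yaw>2.198-1.25:
    yaw-=.04
    move_linear([x,y,z],[np.pi,0,yaw]); f,s=fm(3); f-=F0
    print(round(yaw,3),round(s['t'],2),np.round(s['eef_pos'],2),round(s['tool_rot'][2],3),f[:3].round(1),f[3:].round(2))
    x+=np.clip(.1*f[0],-.1,.1)*(abs(f[0])>2); y+=np.clip(.1*f[1],-.1,.1)*(abs(f[1])>2)
    if abs(f[5])>.38 or np.linalg.norm(f[:3])>20: break
E
```

```text
[-1.56  0.15  4.09 -0.17  0.3  -0.  ]
2.158 25.51 [546.18 156.67 174.93] 2.159 [-1.  -0.4  5.2] [-0.02  0.24 -0.04]
2.118 25.81 [546.19 156.74 174.89] 2.119 [-0.6  0.7  6.2] [ 0.13  0.17 -0.01]
2.078 26.11 [546.19 156.62 174.91] 2.079 [-1.4  0.4  6.2] [0.11 0.2  0.01]
2.038 26.41 [546.2  156.52 174.93] 2.039 [-1.1  0.3  6.8] [0.03 0.19 0.07]
1.998 26.71 [546.18 156.49 174.9 ] 1.999 [-0.6  0.5  6.5] [-0.01  0.16  0.18]
1.958 27.01 [546.23 156.48 174.91] 1.959 [-0.2 -0.5  7.2] [0.02 0.1  0.17]
1.918 27.31 [546.21 156.51 174.9 ] 1.918 [-0.3  0.4  6.4] [0.   0.09 0.16]
1.878 27.61 [546.26 156.47 174.93] 1.878 [-0.6  0.2  6.6] [-0.06  0.12  0.16]
1.838 27.91 [546.25 156.45 174.91] 1.838 [-0.3  0.3  6.4] [-0.05  0.08  0.18]
1.798 28.21 [546.26 156.41 174.89] 1.798 [ 0.1 -0.3  6.4] [-0.05  0.08  0.18]
1.758 28.51 [546.27 156.43 174.9 ] 1.758 [-0.5 -0.1  6.9] [-0.05  0.05  0.14]
1.718 28.81 [546.29 156.4  174.9 ] 1.717 [ 0.2 -0.4  6.6] [-0.09  0.03  0.15]
1.678 29.11 [546.3  156.43 174.91] 1.677 [ 0.4 -0.   6. ] [-0.08  0.01  0.16]
1.638 29.41 [546.35 156.37 174.92] 1.637 [ 0.1 -0.1  6.5] [-
[... 487 characters left out ...]
.358 31.51 [546.39 156.28 174.91] 1.356 [ 0.3 -0.9  6.7] [-0.25 -0.14  0.16]
1.318 31.81 [546.39 156.26 174.92] 1.316 [ 0.6 -0.   5.7] [-0.25 -0.15  0.12]
1.278 32.11 [546.36 156.26 174.9 ] 1.276 [ 1.3 -0.6  6.4] [-0.3  -0.15  0.17]
1.238 32.41 [546.38 156.24 174.91] 1.236 [ 0.5 -0.6  6.6] [-0.32 -0.18  0.2 ]
1.198 32.71 [546.39 156.23 174.91] 1.196 [ 0.5 -0.6  6.6] [-0.37 -0.16  0.14]
1.158 33.01 [546.4  156.22 174.92] 1.156 [ 0.3 -1.   6.9] [-0.31 -0.18  0.17]
1.118 33.31 [546.4  156.19 174.92] 1.116 [ 1.1 -1.4  6.9] [-0.37 -0.21  0.15]
1.078 33.61 [546.41 156.16 174.92] 1.076 [ 1.3 -1.5  6.7] [-0.41 -0.23  0.21]
1.038 33.91 [546.35 156.18 174.9 ] 1.037 [ 1.6 -0.6  6.2] [-0.49 -0.2   0.54]
```

Torque jumped from about 0.17 to 0.54 N m after about 0.95 rad of turn, so it's firm at the stop. I'll hold, relax slightly within the fit's slack, release and back off.

```bash
python3 - <<'E'
from h import *
wait(.25); f,s=fm(5); print("hold",f.round(2),s['tool_rot'][2])
p=[546.3,156.3,174.9]; D=[np.pi,0,1.058]
move_linear(p,D); f,s=fm(5); print("relax",f.round(2),np.round(s['eef_pos'],2))
move_gripper(40); wait(.2); st("open")
move_gripper(70)
move_linear([p[0],p[1],330],D,vel=100)
wait(.2); st("up")
q=observe()['joint_positions'].copy(); q[0]+=-.9; set_joints(q); st("aside")
for n in("scene","top"): cv2.imwrite(f"pics/{n}3.png",read_camera(n)["image"][:,:,::-1])
cr=lambda im,x,y:cv2.resize(im[y-40:y+40,x-40:x+40],None,fx=5,fy=5,interpolation=cv2.INTER_CUBIC)
cv2.imwrite("pics/l3.png",np.hstack([cr(cv2.imread("pics/scene3.png"),374,215),cr(cv2.imread("pics/top3.png"),269,214)]))
E
```

```text
hold [ 0.58 -1.18  5.12 -0.54 -0.18  0.54] 1.0366826823879378
relax [ 0.75 -1.03  5.09 -0.44 -0.15  0.1 ] [546.41 156.11 174.89]
open 35.4 [546.3  156.31 174.9 ] 1.058 F [-0.3 -0.8 -0.5] M [-0.1   0.14 -0.05] 40.1
up 37.99 [546.14 156.24 329.62] 1.058 F [ 0.7  0.7 -0.5] M [-0.12  0.08 -0.02] 70.2
aside 39.79 [218.79 524.17 329.8 ] 1.955 F [ 0.1  0.2 -1. ] M [-0.07 -0.03  0.03] 69.9
```

View pics/l3.png

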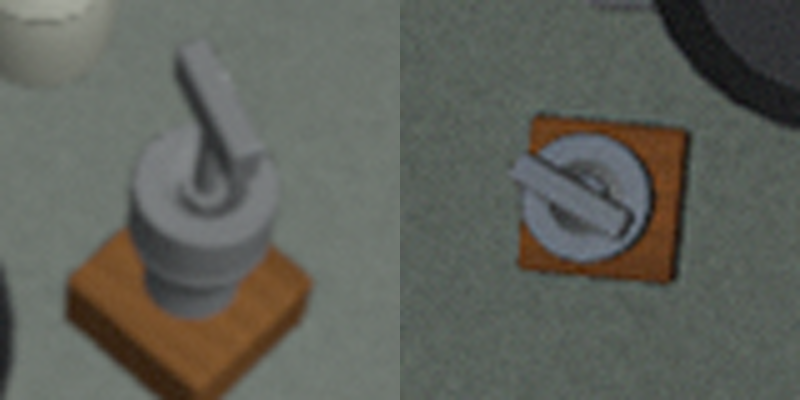

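View pics/scene3.png

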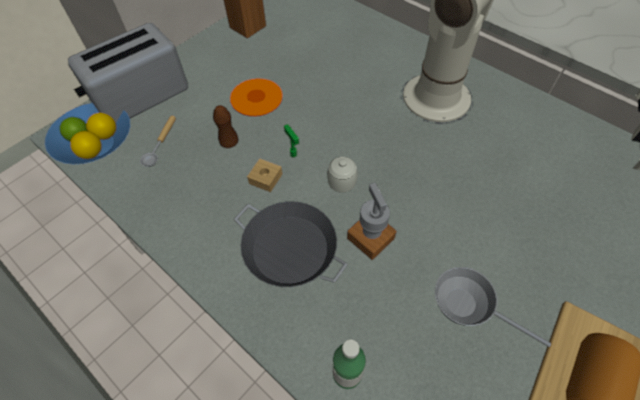

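The key stands in the mill (scene about 375,205; top about 263,213), the bystanders look unmoved and the arm is clear. I'll do one height and tilt check on the bar, then hand in.

```bash
python3 - <<'E'
from h import *
import pickle
ct,cs,T,S=pickle.load(open("cal.pkl","rb"))
im=cv2.imread("pics/top3.png"); 
a=cv2.absdiff(cv2.imread("pics/scene3.png"),S[:,:,::-1].clip(0,255).astype(np.uint8)).max(2)
m=cv2.morphologyEx((a>30).astype(np.uint8),cv2.MORPH_OPEN,np.ones((3,3)));n,l,stt,c=cv2.connectedComponentsWithStats(m)
print("changed blobs",[(c[i].round().tolist(),int(stt[i,4])) for i in range(1,n)])
for h in(207,213): print(h,"top pred bar ends",[((proj(ct,[546.2+r*np.cos(1.058),156.3+r*np.sin(1.058),h])-[229,174]+.5)*5+[400,0]).round() for r in(32,-32)], "scene",[((proj(cs,[546.2+r*np.cos(1.058),156.3+r*np.sin(1.058),h])-[334,175]+.5)*5).round() for r in(32,-32)])
hand_in()
E
```

```text
changed blobs [([433.0, 0.0], 6), ([463.0, 18.0], 704), ([478.0, 1.0], 26), ([491.0, 12.0], 66), ([480.0, 17.0], 48), ([485.0, 25.0], 36), ([446.0, 29.0], 42), ([480.0, 33.0], 15), ([638.0, 105.0], 22), ([636.0, 138.0], 57), ([262.0, 165.0], 90), ([637.0, 166.0], 31), ([372.0, 193.0], 30), ([376.0, 204.0], 55), ([377.0, 212.0], 9)]
207 top pred bar ends [array([513., 162.]), array([625., 228.])] scene [array([250., 149.]), array([191.,  35.])]
213 top pred bar ends [array([511., 161.]), array([623., 228.])] scene [array([251., 141.]), array([192.,  27.])]
the job is handed in; nothing more can be done
```

I took the steel T-key from its block, tightened the mill's lock screw with it, left it standing in the socket and handed the job in. No verdict was reported.

- **Insertion:** I read the socket's phase from the top camera (flats at about 0.10 rad). The key dropped in with vertical force under about 2 N and sideways force up to about 3.5 N. It touched the socket floor at a foot height of about 106 mm, as specified, with a press of up to about 9 N.
- **Tightening:** I turned it clockwise. The measured torque ran at about 0.17 N m, below the stated 0.25. It then jumped to 0.54 N m after about 0.95 rad of screw turn, so I took that as the stop. I relaxed about 0.02 rad within the fit's slack before letting go.
- **Last checks:** The bar ends appear within about 2 px of where a fully home, upright key should be. The change mask against the first pictures shows only the arm, the emptied block and the mill with its key, so none of the bystanders moved. The gripper is clear of everything.
- **Limits and disagreements:** The screw's joint value could not be read, so the stop is inferred from the torque jump and the angle turned. The two cameras disagreed by about 3 to 4 mm on absolute positions. I settled that by comparing the held key with the mill in the same view.

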